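Load drill batteries into a charger, emptiest first

ROBOT

A 6-joint arm with a two-finger parallel gripper is mounted at the origin on a cart in front of the work surface, level with it; the furniture and walls round the work are solid. World frame = base frame: x ahead of the robot, y to its left, z up, the work surface at z = 0. Lengths are in m, angles in rad, forces in N, time in s.
With the tool pointing down it reaches from about 0.425 to 0.95 m from the base axis. Payload 3.5 kg.
Tool frame: the origin (TCP) lies on the centre line of the jaws, within the pads' length; the fingertips stand env.tips_ahead ahead of it and the grasp point (between the pads) lies 6 mm ahead of it (env.tips_ahead is the distance from the TCP to the fingertips, in m); z points along the fingers, y is the line along which they close (so a half turn about z gives the same grasp; the last joint's range is limited). The gripper opens to 85 mm and grips with 20 to 120 N. Pads are 22 mm wide; open, the fingers measure 114 mm over their backs; the gripper's body (76 mm by 85 mm) begins 54 mm behind the grasp point. The pads swing forward as they close: fully open they stand 13 mm farther back than shut.
Start: joints at [-1.428, 0.286, 1.577, -0, 1.279, -0.15], TCP at [0.195, -0.646, 0.256] pointing down, gripper open.
Joint ranges: [-2.77, 2.77], [-0.9, 2.22], [0.21, 2.48], [-1.53, 4.67], [0.24, 2.81], [-2.84, 2.84]. Speed limits (rad/s): [2.79, 2.79, 3.14, 3.14, 3.14, 3.14].

INTERFACE

Orientations are given as a 3x3 rotation matrix whose columns are the frame's x, y, z axes.
In Python, from rig import env gives the robot as it stands. The module is installed in compiled form; this text tells all that it offers. Calls block until the motion is done:
- env.goto(position, orientation): joint-space move of the TCP to a pose.
- env.movel(position, attitude=None, speed=0.15): straight line of the TCP; attitude=None keeps the orientation; speed is the mean speed in m/s.
- env.move_j(angles): joint-space move.
- env.release() and env.grab(squeeze=None): open the fingers fully, or close them until they stop; squeeze is the grip in N (None keeps the last).
- env.sleep(seconds).
- env.solve_ik(position, orientation): joint angles nearest the present ones, or None.
- env.state(): the state.
- env.camera(name): name is "side" or "top" or "wrist"; returns a dict with "img" (480x640x3 uint8, red, green, blue), "fx", "fy", "cx", "cy" (pixels), "eye" and "orientation" of the camera in the world; the wrist camera has in their place "tool_from_camera" (4x4, takes a point from camera to tool coordinates, whose origin is the TCP and whose axes are the flange's). Camera axes: x right, y up, looking along -z (the intrinsics and any distortion apply to the point x, -y, -z); pixel columns grow to the right and rows downward; lengths in m; the calibration is good to about 2 mm. A picture is of the moment at which its call begins: read the wrist's pose just before it. There is no depth.
A pose or a line that the arm cannot do raises env.Unreachable and nothing moves.
- env.close_job(): hands the job in; it is judged then, once.
The state is a dict: "time_s": time; "joint_pos": joint angles; "qvel": joint speeds; "joint_efforts": joint torques, N m; "eef_pos": TCP position; "tool_rot": TCP orientation; "contact_force": force on the tool from outside, world axes, zero at the start; "wrist_torque": the same for the moment, N m; "opening": opening from 0.0 (shut) to 1.0 (fully open); "gripper_force": force on a finger pad.
Only numpy, scipy, OpenCV 4.12 (cv2) and the standard library are available. Lean on these libraries where they do the work, as an engineer would, in place of code of your own. Each camera call takes 0.05 s, during which the arm holds its last target. There are 200 camera calls.

TASK

The charger charges packs in the order they are loaded, so load the two drill battery packs from the plywood caddy emptiest first: put the pack with one lit gauge bar into bay 1 (one dot), and only then the pack with two lit bars into bay 2 (two dots). Each must stand upright and fully home on the bay floor; the pack between the caddy's tall walls has to be set down on the bench and gripped the other way before it fits. Keep the packs upright, set them down rather than letting them fall, and leave the full pack in bay 3 and the other things on the bench where they are.

Things in the scene. Friction and masses are not known exactly. Their poses are not given: they have to be found in the camera images.
- pack_one_centre (a point): Centre (half-way up) of a drill battery pack: blue lower half, grey top, black gauge window on top with four bars of which one is lit bright green. Upright box 56 mm along its x, 42 mm along its y, 66 mm tall, flat sides, 0.35 kg; its own z points up. It may go into a bay either way round. Starts in the caddy (pocket or ledge).
- pack_two_centre (a point): Centre (half-way up) of a drill battery pack: blue lower half, grey top, black gauge window on top with four bars of which two are lit bright green. Upright box 56 mm along its x, 42 mm along its y, 66 mm tall, flat sides, 0.35 kg; its own z points up. It may go into a bay either way round. Starts in the caddy (pocket or ledge).
- pack_four_centre (a point): Centre (half-way up) of a drill battery pack: blue lower half, grey top, black gauge window on top with four bars of which all four are lit bright green. Upright box 56 mm along its x, 42 mm along its y, 66 mm tall, flat sides, 0.35 kg; its own z points up. It may go into a bay either way round. Already stands in bay 3 of the charger; to be left alone.
- pack_one: The same pack as point pack_one_centre; this origin is the centre of its underside, axes as there.
- pack_two: The same pack as point pack_two_centre; this origin is the centre of its underside, axes as there.
- pack_four: The same pack as point pack_four_centre; this origin is the centre of its underside, axes as there.
- charger: Fixed grey charger, 104 mm front to back, 208 mm wide; origin at its underside's centre; x to its back, y along the row of three bays to the left, z up. Black dividers beside each bay (14 mm thick, 44 mm long along x, their top 18 mm tapered to 6 mm) rise 5 mm above a seated pack: in a bay a pack can be held only by its front and back faces (across its 56 mm side), open above 8 mm lips.
- bay1 (a point): Centre of the floor of charger bay 1 (one white dot; the left-hand bay seen from the robot; dots on the apron in front of it). Floor 22 mm above the bench, bays 64 mm apart. A pack stands in it with its 56 mm side along the charger's x, 4 mm clearance all round.
- bay2 (a point): Centre of the floor of charger bay 2 (two white dots; the middle bay; dots on the apron in front of it). Floor 22 mm above the bench, bays 64 mm apart. A pack stands in it with its 56 mm side along the charger's x, 4 mm clearance all round.
- bay3 (a point): Centre of the floor of charger bay 3 (three white dots; the right-hand bay, already taken; dots on the apron in front of it). Floor 22 mm above the bench, bays 64 mm apart. A pack stands in it with its 56 mm side along the charger's x, 4 mm clearance all round.
- caddy: Fixed plywood caddy, base 90 mm along its x, 166 mm along its y, 8 mm thick; origin at its underside's centre. The packs in it stand with their axes along the caddy's. The bench between it and the bench's near edge, right of the vice, is free for setting a pack down (for instance about 0.43 m ahead and 0.09 m right of the robot's base).
- caddy_pocket (a point): Floor centre of the caddy's tall-walled pocket. Walls 36 mm long along y, 8 mm thick, cover the pack's two faces that look along x, 3 mm off, and rise 6 mm above its top: grip it here only across its 42 mm side (along y; open above 6 mm lips). To go into a bay it must be set down and gripped again across its 56 mm side.
- caddy_ledge (a point): Floor centre of the caddy's open half, 92 mm from the pocket along the caddy's y. The other pack stands here with only 6 mm lips round it, so it can be gripped either way. The vice between caddy and charger is 172 mm tall. A wall shelf hangs over the far right of the bench, 0.62 m up and beyond 0.66 m ahead: lift the far pack (in the pocket) little until it is nearer the robot.
- tape_measure: Bystander: yellow tape measure, 36x83x70 mm; origin at the centre of its underside. Leave alone.
Not all that is in view belongs to the job. Leave any pink look-alike of the pack_four alone.

How it is judged:
By the outcome, as a careful person would: the job done as asked, in the order asked, and still so for the second after the job is handed in, with the robot touching nothing.
It also fails if it takes over 70 s, if anything falls off the work surface, if the arm or the gripper's body presses on something with over 40 N, if the wrist force passes 120 N, or if a joint passes its speed limit or range.

## Working session

There is one attempt and no reset: what is moved stays moved. The work goes in short steps, each a Python script; the robot and the scene stay as the last script left them, time stands still between calls to the robot, and variables do not carry over. Pictures are saved under pics/ and viewed, at most 13 in all, crops included, and the job is handed in when it is done.

```bash
mkdir -p pics; python3 - <<'E'
from rig import env
import cv2,numpy as np,pickle
s=env.state();print(s['time_s'],env.tips_ahead,s['eef_pos'],s['opening'])
for n in ['top','side']:
    c=env.camera(n);pickle.dump(c,open(n+'.pkl','wb'));cv2.imwrite(f'pics/{n}0.png',c['img'][:,:,::-1])
    print(n,{k:v for k,v in c.items() if k!='img'})
E
```

```text
0.0 0.025 [ 0.19477958 -0.64565639  0.25490436] 1.0033785516995133
top {'fx': 510.45783561153985, 'fy': 510.45783561153985, 'cx': 311.3990667787171, 'cy': 235.32713996383274, 'eye': array([0.39558612, 0.16949559, 1.10392301]), 'orientation': array([[ 0.00347532,  0.9967727 , -0.08020039],
       [-0.99998463,  0.00311765, -0.00458446],
       [-0.00431963,  0.08021508,  0.99676822]])}
side {'fx': 438.5332973246409, 'fy': 438.5332973246409, 'cx': 318.6755383641899, 'cy': 236.61601498962023, 'eye': array([0.13055511, 0.69038194, 0.64583568]), 'orientation': array([[-0.85647205,  0.33676958, -0.39120567],
       [-0.51598476, -0.58008998,  0.63028195],
       [-0.0146747 ,  0.74167504,  0.67059882]])}
```

View pics/top0.png

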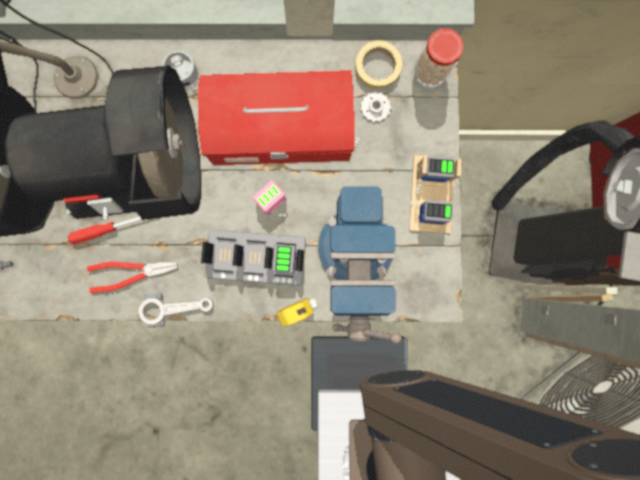

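View pics/side0.png

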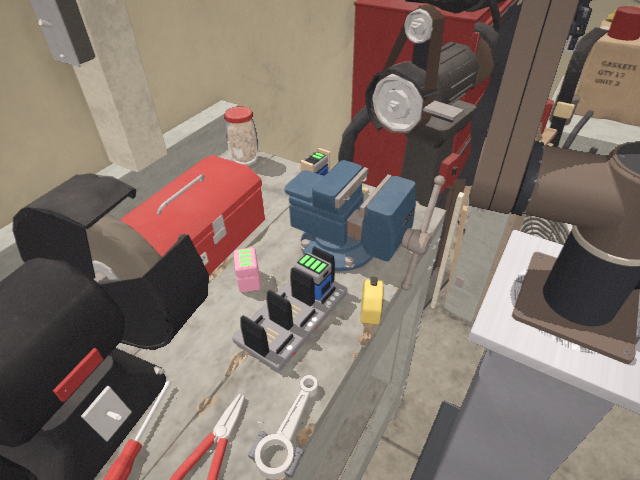

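The top view shows the caddy around (433,193), with a pack in the pocket at (440,168) and one on the ledge at (437,212). The charger is at (255,258), with the full pack in bay 3 at (285,259). The pink look-alike is at (270,197), the vice at (360,250) and the tape at (296,312). The side view agrees.

Candidates: (440,168), (437,212), full pack (285,259), pink (270,197). The two in the caddy are the ones I want. A close crop will show their gauges.

```bash
cat > h.py <<'E'
import numpy as np,cv2,pickle
def cast(c,uv,z,eye=None,R=None):
    eye=c['eye'] if eye is None else eye; R=c['orientation'] if R is None else R
    uv=np.atleast_2d(uv).astype(float)
    d=np.c_[(uv[:,0]-c['cx'])/c['fx'],-(uv[:,1]-c['cy'])/c['fy'],-np.ones(len(uv))]@R.T
    return eye+d*((z-eye[2])/d[:,2])[:,None]
def blobs(img,lo,hi,amin=3):
    m=cv2.inRange(cv2.cvtColor(img,cv2.COLOR_RGB2HSV),np.array(lo),np.array(hi))
    n,l,s,ce=cv2.connectedComponentsWithStats(m)
    return [(ce[i].round(1),s[i].tolist()) for i in range(1,n) if s[i,4]>=amin],m
E
python3 - <<'E'
from h import *
c=pickle.load(open('top.pkl','rb'));i=c['img']
a=cv2.resize(i[145:240,395:475],None,fx=5,fy=5,interpolation=cv2.INTER_CUBIC)
b=cv2.resize(i[225:320,195:315],None,fx=3.3,fy=5,interpolation=cv2.INTER_CUBIC)
cv2.imwrite('pics/crop.png',np.hstack([a,b])[:,:,::-1])
for g in blobs(i,(50,150,150),(75,255,255))[0]: print(g)
# rough points
print('pack tops z~.074', cast(c,[(440,168),(437,212)],.074).round(3))
print('caddy corners z=.008', cast(c,[(414,155),(411,231),(449,232)],.008).round(3))
print('charger',cast(c,[(255,258)],.03).round(3))
E
```

```text
(array([446.4, 166.2]), [441, 161, 12, 12, 113])
(array([447.1, 211.1]), [445, 206, 5, 11, 52])
(array([283.1, 258.4]), [277, 248, 13, 22, 215])
pack tops z~.074 [[ 0.617 -0.088  0.074]
 [ 0.527 -0.081  0.074]]
caddy corners z=.008 [[ 0.66  -0.048  0.008]
 [ 0.494 -0.04   0.008]
 [ 0.492 -0.122  0.008]]
charger [[0.434 0.293 0.03 ]]
```

View pics/crop.png

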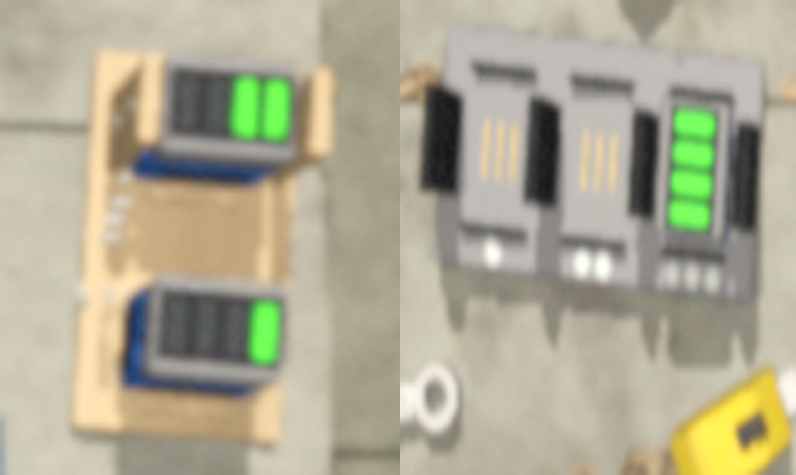

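The ledge pack (437,212) has one bar lit, so it goes to bay 1. The pocket pack (440,168) has two, so it gets set down and regripped for bay 2. Next I look from above the caddy with the wrist camera.

```bash
cat >> h.py <<'E'
def down(a):
    """tool down, closing along world angle a (rad)"""
    z=np.array([0,0,-1.]);y=np.array([np.cos(a),np.sin(a),0]);return np.c_[np.cross(y,z),y,z]
def wrist(env,name):
    s=env.state();c=env.camera('wrist');T=c['tool_from_camera'];R=s['tool_rot']
    c['eye']=s['eef_pos']+R@T[:3,3];c['orientation']=R@T[:3,:3]
    pickle.dump(c,open(name+'.pkl','wb'));cv2.imwrite(f'pics/{name}.png',c['img'][:,:,::-1]);return c
E
python3 - <<'E'
from rig import env
from h import *
s=env.state();print(s['tool_rot'].round(2).tolist())
q0=s['joint_pos']
for a in (np.pi/2,-np.pi/2,0,np.pi):
  for p in ((.51,-.085,.30),(.43,.3,.30),(.61,-.09,.06),(.43,-.09,.06)):
    q=env.solve_ik(p,down(a)); print(round(a,2),p,None if q is None else np.round(q,2))
c=env.camera('wrist');print(c['tool_from_camera'].round(3),c['fx'],c['cx'],c['cy'],[k for k in c])
E
```

```text
[[0.96, 0.29, -0.0], [0.29, -0.96, 0.0], [0.0, -0.0, -1.0]]
1.57 (0.51, -0.085, 0.3) [-0.36 -0.1   1.91 -0.    1.33 -1.93]
1.57 (0.43, 0.3, 0.3) [ 0.42 -0.08  1.9  -0.    1.33 -1.16]
1.57 (0.61, -0.09, 0.06) [-0.31  0.39  1.84 -0.    0.91 -1.88]
1.57 (0.43, -0.09, 0.06) [-0.44  0.04  2.27 -0.    0.84 -2.01]
-1.57 (0.51, -0.085, 0.3) [-0.36 -0.1   1.91 -0.    1.33  1.21]
-1.57 (0.43, 0.3, 0.3) [ 0.42 -0.08  1.9  -0.    1.33  1.99]
-1.57 (0.61, -0.09, 0.06) [-0.31  0.39  1.84 -0.    0.91  1.26]
-1.57 (0.43, -0.09, 0.06) [-0.44  0.04  2.27 -0.    0.84  1.13]
0 (0.51, -0.085, 0.3) [-0.36 -0.1   1.91 -0.    1.33 -0.36]
0 (0.43, 0.3, 0.3) [ 0.42 -0.08  1.9  -0.    1.33  0.42]
0 (0.61, -0.09, 0.06) [-0.31  0.39  1.84 -0.    0.91 -0.31]
0 (0.43, -0.09, 0.06) [-0.44  0.04  2.27 -0.    0.84 -0.44]
3.14 (0.51, -0.085, 0.3) [-0.36 -0.1   1.91 -0.    1.33  2.78]
3.14 (0.43, 0.3, 0.3) [ 0.42 -0.08  1.9  -0.    1.33 -2.73]
3.14 (0.61, -0.09, 0.06) [-0.31  0.39  1.84 -0.    0.91  2.83]
3.14 (0.43, -0.09, 0.06) [-0.44  0.04  2.27 -0.    0.84  2.7 ]
[[-0.     0.958  0.287  0.074]
 [ 1.     0.    -0.    -0.001]
 [-0.     0.287 -0.958 -0.117]
 [ 0.     0.     0.     1.   ]] 401.3182369520293 321.25792683202883 232.2034398689533 ['img', 'fx', 'fy', 'cx', 'cy', 'tool_from_camera']
```

```bash
python3 - <<'E'
from rig import env
from h import *
env.goto([.58,-.085,.28],down(-np.pi/2))
c=wrist(env,'w1');print(env.state()['time_s'],env.state()['eef_pos'])
for g in blobs(c['img'],(50,150,150),(75,255,255),30)[0]: print(g, cast(c,[g[0]],.074).round(4))
E
```

```text
2.6167 [ 0.57997098 -0.08582679  0.27993975]
```

View pics/w1.png

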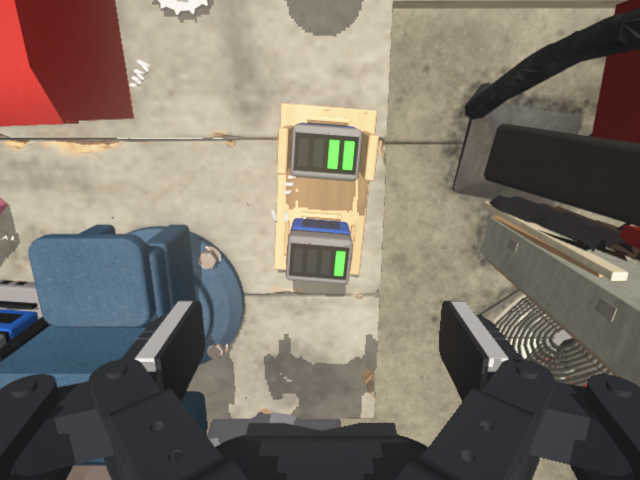

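The wrist view shows pack two (two bars) at (327,150) between the plywood walls and pack one (one bar) at (319,257) on the open ledge. The vice is on the left. I now measure the gauge windows and rims.

```bash
python3 - <<'E'
from h import *
c=pickle.load(open('w1.pkl','rb'));i=c['img']
hsv=cv2.cvtColor(i,cv2.COLOR_RGB2HSV);print(hsv[150,348],hsv[150,303],hsv[270,330],hsv[255,300],hsv[128,330],hsv[279,320],hsv[172,320])
green=cv2.inRange(hsv,(45,110,120),(80,255,255))
dark=cv2.inRange(hsv,(0,0,0),(180,255,75))
rim=cv2.inRange(hsv,(90,0,60),(150,70,190))
for n,(x0,y0,x1,y1) in dict(two=(288,118,366,185),one=(280,228,356,292)).items():
    for nm,m in (('win',green|dark),('all',green|dark|rim)):
        r=np.zeros_like(m);r[y0:y1,x0:x1]=m[y0:y1,x0:x1]
        r=cv2.morphologyEx(r,cv2.MORPH_CLOSE,np.ones((5,5)));r=cv2.morphologyEx(r,cv2.MORPH_OPEN,np.ones((5,5)))
        k=max(cv2.findContours(r,0,2)[0],key=cv2.contourArea)
        b=cv2.boxPoints(cv2.minAreaRect(k));P=cast(c,b,.074)[:,:2]
        e=[P[(j+1)%4]-P[j] for j in range(4)];L=[np.linalg.norm(v) for v in e]
        l=max(e[:2],key=np.linalg.norm)
        print(n,nm,b.mean(0).round(1),P.mean(0).round(4),'size',np.round(L[:2],4),'long ang',np.degrees(np.arctan2(l[1],l[0])).round(1))
        if nm=='all': cv2.drawContours(i,[b.astype(int)],0,(255,0,0),1)
cv2.imwrite('pics/w1b.png',cv2.resize(i[95:300,260:390],None,fx=2.8,fy=2.8)[:,:,::-1])
E
```

```text
[ 55 132 255] [ 21  40 103] [24 44 81] [16 34 97] [ 18  23 189] [ 14  21 180] [ 20  33 139]
two win [340.6 154.3] [ 0.6218 -0.1004] size [0.023  0.0206] long ang -4.3
two all [340.6 154.3] [ 0.6218 -0.1004] size [0.023  0.0206] long ang -4.3
one win [339.3 263. ] [ 0.5295 -0.1004] size [0.0229 0.0088] long ang -4.9
one all [339.3 263. ] [ 0.5295 -0.1004] size [0.0229 0.0088] long ang -4.9
```

View pics/w1b.png

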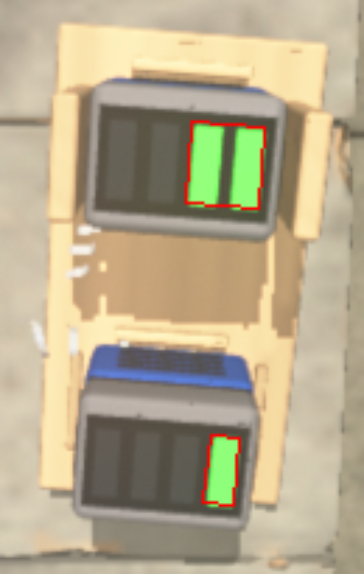

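```bash
python3 - <<'E'
from h import *
c=pickle.load(open('w1.pkl','rb'));i=c['img']
hsv=cv2.cvtColor(i,cv2.COLOR_RGB2HSV)
green=cv2.inRange(hsv,(40,90,120),(85,255,255))
print(i[150,292:366:3].max(1).tolist(), i[120:185:3,311].max(1).tolist(), i[228:290:3,308].max(1).tolist(),sep='\n')
for t in (80,90,100):
  dark=cv2.inRange(hsv,(0,0,0),(180,110,t))
  for n,(x0,y0,x1,y1) in dict(two=(291,125,364,180),one=(285,236,354,284)).items():
        m=green|dark
        r=np.zeros_like(m);r[y0:y1,x0:x1]=m[y0:y1,x0:x1]
        r=cv2.morphologyEx(r,cv2.MORPH_CLOSE,np.ones((3,3)));r=cv2.morphologyEx(r,cv2.MORPH_OPEN,np.ones((5,5)))
        k=max(cv2.findContours(r,0,2)[0],key=cv2.contourArea)
        b=cv2.boxPoints(cv2.minAreaRect(k));P=cast(c,b,.074)[:,:2]
        e=[P[1]-P[0],P[2]-P[1]];l=max(e,key=np.linalg.norm)
        print(t,n,b.mean(0).round(1),P.mean(0).round(4),'size',np.round([np.linalg.norm(v) for v in e],4),'ang',np.degrees(np.arctan2(l[1],l[0])).round(1))
E
```

```text
[160, 94, 97, 103, 102, 100, 89, 93, 101, 100, 99, 87, 176, 255, 255, 255, 83, 139, 255, 255, 255, 78, 154, 105, 133]
[188, 98, 181, 193, 180, 90, 90, 91, 89, 89, 90, 89, 90, 89, 90, 90, 90, 129, 178, 130, 201, 200]
[201, 110, 140, 175, 189, 163, 86, 90, 93, 94, 95, 95, 96, 95, 94, 87, 96, 173, 141, 142, 140]
80 two [349.  154.7] [ 0.6214 -0.1071] size [0.027  0.0102] ang -4.5
80 one [338.3 264.2] [ 0.5284 -0.0996] size [0.0253 0.0129] ang -5.0
90 two [339.6 154.2] [ 0.6218 -0.0996] size [0.0285 0.0263] ang -3.9
90 one [337.9 262.7] [ 0.5297 -0.0992] size [0.0286 0.0148] ang -5.7
100 two [325.5 153.1] [ 0.6227 -0.0884] size [0.0288 0.0485] ang -94.4
100 one [318.3 261.1] [ 0.5312 -0.0824] size [0.0289 0.0485] ang -94.9
```

```bash
python3 - <<'E'
from rig import env
from h import *
env.goto([.47,.29,.28],down(-np.pi/2))
c=wrist(env,'w2');print(env.state()['time_s'])
E
```

```text
4.1167
```

View pics/w2.png

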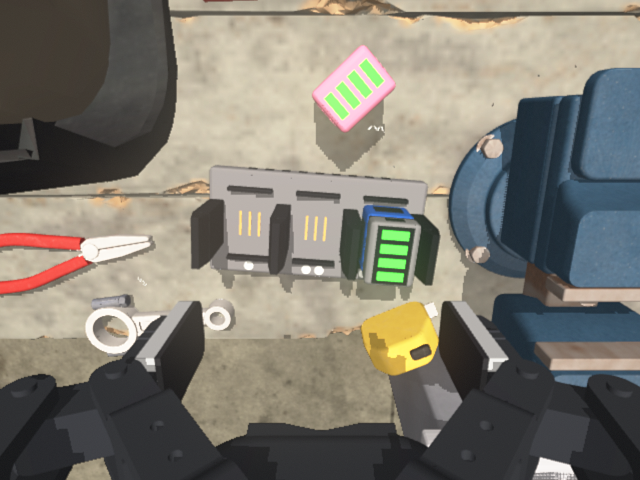

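The charger view shows bay 1 with gold contacts at (249,223), its lips at (250,189) and (248,259), and one dot at (249,266). Bay 2 has contacts at (316,229), lips at (318,195) and (317,264), and two dots. The full pack's window is at (394,255).

```bash
python3 - <<'E'
from h import *
c=pickle.load(open('w2.pkl','rb'));i=c['img'];hsv=cv2.cvtColor(i,cv2.COLOR_RGB2HSV)
def rect(m,roi,z,nm,k=3):
    x0,y0,x1,y1=roi;r=np.zeros_like(m);r[y0:y1,x0:x1]=m[y0:y1,x0:x1]
    r=cv2.morphologyEx(r,cv2.MORPH_CLOSE,np.ones((k,k)))
    if k<9: r=cv2.morphologyEx(r,cv2.MORPH_OPEN,np.ones((3,3)))
    q=max(cv2.findContours(r,0,2)[0],key=cv2.contourArea);b=cv2.boxPoints(cv2.minAreaRect(q));P=cast(c,b,z)[:,:2]
    e=[P[1]-P[0],P[2]-P[1]];l=max(e,key=np.linalg.norm)
    print(nm,b.mean(0).round(1),P.mean(0).round(4),np.round([np.linalg.norm(v) for v in e],4),np.degrees(np.arctan2(l[1],l[0])).round(1));return P.mean(0)
gold=cv2.inRange(hsv,(12,70,120),(30,255,255))
dark=cv2.inRange(hsv,(0,0,0),(180,255,85))
green=cv2.inRange(hsv,(40,90,120),(85,255,255))
d100=cv2.inRange(hsv,(0,0,0),(180,110,100))
g1=rect(gold,(232,205,268,242),.022,'gold1',11);g2=rect(gold,(300,210,334,247),.022,'gold2',11)
for n,r in dict(back1=(222,180,280,200),front1=(222,252,274,266),back2=(290,186,345,206),front2=(288,257,341,271)).items(): rect(dark,r,.030,n)
rect(green|d100,(368,222,416,290),.088,'win4')
rect(green,(368,222,416,290),.088,'green4',9)
E
```

```text
gold1 [249. 223.] [0.4417 0.3601] [0.0245 0.0212] -8.5
gold2 [315.1 227.9] [0.4367 0.296 ] [0.0246 0.0206] -5.3
back1 [249.5 189.2] [0.4764 0.3564] [0.004  0.0398] -94.6
front1 [250.  258.5] [0.4082 0.3595] [0.0446 0.0135] -90.1
back2 [318.  194.4] [0.4715 0.2931] [0.0042 0.0393] -94.8
front2 [312.6 261.8] [0.4046 0.2986] [0.0052 0.0402] -94.6
win4 [392.7 255.3] [0.4318 0.2317] [0.0506 0.0293] -4.6
green4 [392.6 255.7] [0.4316 0.2317] [0.0459 0.0234] -4.7
```

```bash
cat >> h.py <<'E'
D=np.radians
def lower(env,xy,z,R,speed=.04,fmax=8):
    """last centimetre in 2 mm steps until a contact is felt"""
    f0=env.state()['contact_force'][2]
    env.movel([*xy,z+.008],R,speed)
    for k in range(3,-3,-1):
        env.movel([*xy,z+.002*k],R,.02)
        f=env.state()['contact_force'][2]-f0
        if f>fmax: break
    s=env.state();print('lowered k',k,'df',round(f,1),'z',s['eef_pos'].round(4),'t',s['time_s'])
E
python3 - <<'E'
from rig import env
from h import *
R=down(D(-94.4));p=[.5312,-.0824]
env.goto([*p,.28],R)
env.movel([*p,.13],R,.2);env.movel([*p,.054],R,.1)
env.grab(40);s=env.state();print(s['opening'],s['gripper_force'],s['contact_force'])
env.movel([*p,.10],R,.08);env.movel([*p,.29],R,.25)
s=env.state();print(s['opening'],s['gripper_force'],s['contact_force'],s['time_s'])
env.goto([.4419,.3597,.29],down(D(-4.6)));print(env.state()['time_s'],env.state()['eef_pos'])
env.movel([.4419,.3597,.165],None,.2)
wrist(env,'w3');print(env.state()['time_s'])
E
```

```text
0.6529277126784261 44.292903542518616 [-0.54313056  0.09395989  3.52853792]
0.6508521787590065 43.68113815784454 [-0.06611836  0.03951953 -5.85528287] 9.35
11.0 [0.44249076 0.3588821  0.28978804]
11.825
```

View pics/w3.png

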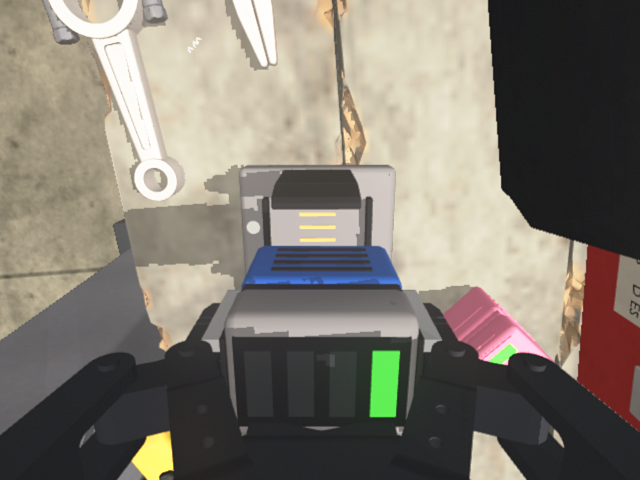

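The pack is held square. Its window is at (323,378) and bay 1's contacts are at (318,227) beneath it. I check its offset in the hand and the clearance to the grinder shield (edge at (500,185)–(540,240)).

```bash
python3 - <<'E'
from h import *
c=pickle.load(open('w3.pkl','rb'));i=c['img'];hsv=cv2.cvtColor(i,cv2.COLOR_RGB2HSV)
m=cv2.inRange(hsv,(40,90,120),(85,255,255));m[:,420:]=0
q=max(cv2.findContours(m,0,2)[0],key=cv2.contourArea);b=cv2.boxPoints(cv2.minAreaRect(q));print(b.round(0).tolist())
print('win',cast(c,[(232,338),(414,338),(408,428),(237,428)],.185).round(4).tolist(),cast(c,[(232,338),(414,338),(408,428),(237,428)],.185).mean(0))
for z in (.1,.2,.28): print(z,cast(c,[(490,0),(500,185),(540,240),(639,270)],z).round(3)[:,:2].tolist())
print('eye',c['eye'])
g=cv2.inRange(hsv,(12,70,120),(30,255,255));ys,xs=np.nonzero(g[205:245,295:340]);print('gold',xs.mean()+295,ys.min()+205,ys.max()+205)
print(cast(c,[(318,227)],.022))
t=pickle.load(open('top.pkl','rb'))
for z in (.1,.2,.3): print('top',z,cast(t,[(200,205),(165,215),(135,215),(195,165)],z).round(3)[:,:2].tolist())
E
```

```text
[[369.0, 416.0], [372.0, 349.0], [399.0, 350.0], [397.0, 417.0]]
win [[0.4204, 0.3756, 0.185], [0.4709, 0.3714, 0.185], [0.4686, 0.3409, 0.185], [0.4174, 0.3452, 0.185]] [0.4443175  0.35826763 0.185     ]
0.1 [[0.522, 0.472], [0.53, 0.395], [0.55, 0.366], [0.6, 0.347]]
0.2 [[0.483, 0.451], [0.486, 0.416], [0.496, 0.403], [0.518, 0.394]]
0.28 [[0.451, 0.434], [0.451, 0.433], [0.452, 0.432], [0.453, 0.432]]
eye [0.44977886 0.43360209 0.28366347]
gold 317.5853018372703 213 241
[[0.44215017 0.35951212 0.022     ]]
top 0.1 [[0.536, 0.395], [0.516, 0.464], [0.516, 0.524], [0.617, 0.407]]
top 0.2 [[0.522, 0.373], [0.504, 0.435], [0.504, 0.489], [0.595, 0.383]]
top 0.3 [[0.508, 0.35], [0.492, 0.406], [0.492, 0.453], [0.573, 0.36]]
```

```bash
python3 - <<'E'
from rig import env
from h import *
R=down(D(-4.6));p=[.4412,.3602]
env.movel([*p,.125],R,.15)
lower(env,p,.068,R)
s=env.state();print(s['contact_force'],s['wrist_torque'])
E
```

```text
lowered k -1 df 16.8 z [0.4418 0.3605 0.069 ] t 14.8667
[-5.65310549 -3.9891314  12.60229659] [-0.67734696  1.05572553  0.02531821]
```

```bash
python3 - <<'E'
from rig import env
from h import *
R=down(D(-4.6));p=[.4412,.3602]
env.movel([*p,.068],R,.02)
env.release();env.sleep(.2)
env.movel([*p,.12],R,.08);env.movel([*p,.29],R,.25)
env.goto([.47,.29,.29],down(-np.pi/2))
c=wrist(env,'w4');print(env.state()['time_s'])
cv2.imwrite('pics/w4c.png',cv2.resize(c['img'][150:310,170:460],None,fx=2.5,fy=2.5)[:,:,::-1])
E
```

```text
18.6333
```

View pics/w4c.png

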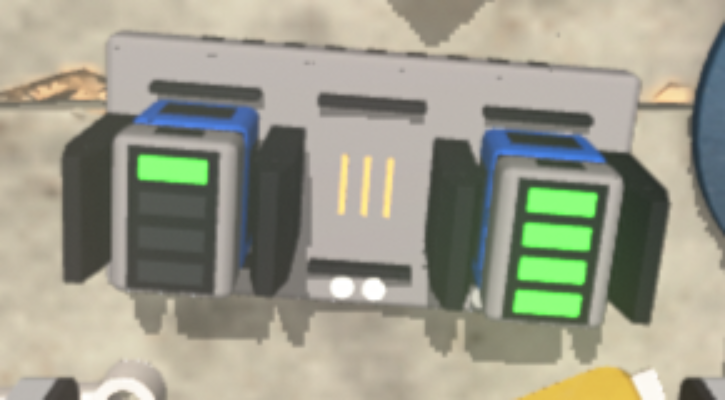

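Pack one is seated in bay 1 at the same size and height as the full pack in bay 3. Next is pack two.

```bash
python3 - <<'E'
from rig import env
from h import *
R=down(D(-4.4));p=[.6227,-.0884];b=[.435,-.098]
env.goto([*p,.26],R)
env.movel([*p,.13],R,.2);env.movel([*p,.054],R,.08)
env.grab(40);s=env.state();print(s['opening'],s['gripper_force'],s['contact_force'])
env.movel([*p,.155],R,.1)
s=env.state();print(s['opening'],s['contact_force'],s['time_s'])
env.movel([*b,.155],R,.15);env.movel([*b,.07],R,.12)
lower(env,b,.046,R)
env.movel([*b,.0455],R,.02)
env.release();env.sleep(.2)
env.movel([*b,.20],R,.15)
R2=down(D(-94.4));q=[b[0]+.08,b[1]]
env.goto([*q,.26],R2)
c=wrist(env,'w5');print(env.state()['time_s'],env.state()['eef_pos'])
i=c['img'];hsv=cv2.cvtColor(i,cv2.COLOR_RGB2HSV)
m=cv2.inRange(hsv,(40,90,120),(85,255,255))|cv2.inRange(hsv,(0,0,0),(180,110,100))
x,y=[int(v) for v in (320,300)]
# bare print of candidate windows
m=cv2.morphologyEx(cv2.morphologyEx(m,cv2.MORPH_CLOSE,np.ones((3,3))),cv2.MORPH_OPEN,np.ones((5,5)))
for k in cv2.findContours(m,0,2)[0]:
    r=cv2.minAreaRect(k)
    if not 800<r[1][0]*r[1][1]<8000: continue
    P=cast(c,cv2.boxPoints(r),.066)[:,:2];e=[P[1]-P[0],P[2]-P[1]];l=max(e,key=np.linalg.norm)
    print(np.round(r[0]),P.mean(0).round(4),np.round([np.linalg.norm(v) for v in e],4),np.degrees(np.arctan2(l[1],l[0])).round(1))
E
```

```text
0.4857171943676792 42.40297615528107 [-1.03618424  0.15357691  2.92997083]
0.49030255438068565 [-0.11306822  0.04694797 -3.975908  ] 24.0417
lowered k -1 df 20.5 z [ 0.4357 -0.0983  0.0465] t 28.1
31.75 [ 0.51470254 -0.09796096  0.2594654 ]
[330. 298.] [ 0.4367 -0.0984] [0.0487 0.028 ] -94.4
[103. 217.] [0.5203 0.0779] [0.0164 0.0874] 175.4
```

View pics/w5.png

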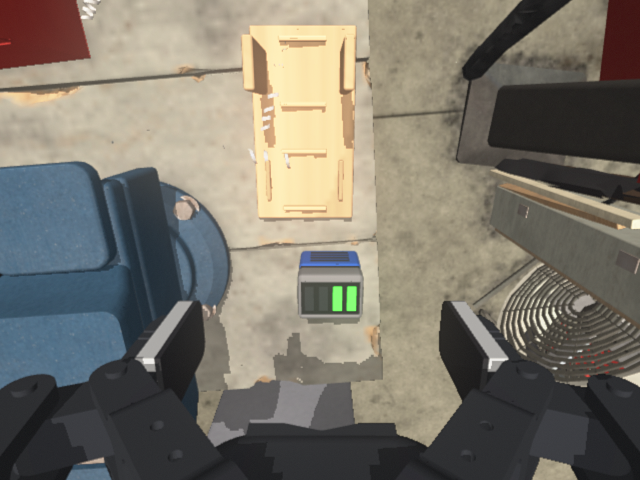

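Pack two stands upright on the bench at (330,298), about (0.4367, -0.0984). The caddy is empty. I regrip it across its 56 mm side and take it to bay 2.

```bash
python3 - <<'E'
from rig import env
from h import *
R=down(D(-94.4));p=[.4363,-.0984]
env.goto([*p,.15],R);env.movel([*p,.046],R,.1)
env.grab(40);s=env.state();print(s['opening'],s['gripper_force'],s['contact_force'])
env.movel([*p,.10],R,.1);env.movel([*p,.29],R,.25)
b=[.4363,.2963];R=down(D(-4.6))
env.goto([*b,.29],R);env.movel([*b,.165],R,.2);env.sleep(.1)
c=wrist(env,'w6');s=env.state();print(s['time_s'],s['eef_pos'],s['opening'])
hsv=cv2.cvtColor(c['img'],cv2.COLOR_RGB2HSV)
m=cv2.inRange(hsv,(40,90,120),(85,255,255));m[:300]=0
for k in cv2.findContours(m,0,2)[0]:
    r=cv2.minAreaRect(k)
    if r[1][0]*r[1][1]>500: print(cv2.boxPoints(r).round(0).tolist(),cast(c,[r[0]],.185).round(4))
c3=pickle.load(open('w3.pkl','rb'));print('ref w3 bar',cast(c3,[(384,383)],.185))
E
```

```text
0.6532165347525557 43.78357529640198 [-0.72079986 -0.81757566  3.82627392]
37.9167 [0.43766158 0.29673597 0.1672325 ] 0.6517063428079247
[[369.0, 415.0], [372.0, 347.0], [400.0, 348.0], [397.0, 416.0]] [[0.457  0.2939 0.185 ]]
[[329.0, 348.0], [356.0, 348.0], [356.0, 415.0], [329.0, 415.0]] [[0.4448 0.295  0.185 ]]
ref w3 bar [[0.46199956 0.35737212 0.185     ]]
```

View pics/w6.png

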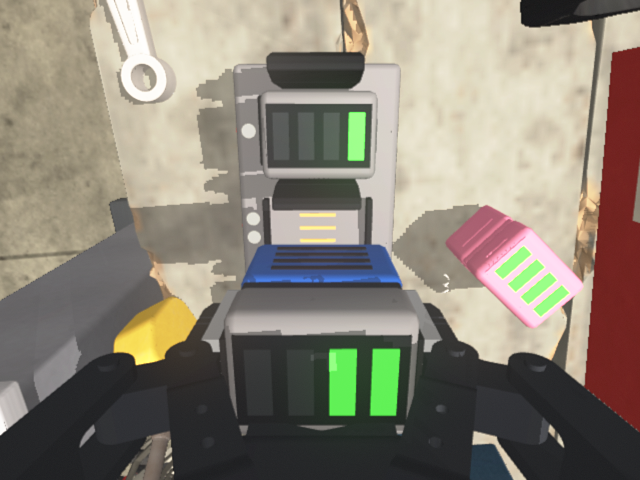

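Pack two sits in the hand exactly as pack one did (bar at (384,382)), and bay 2's contacts are at (318,227). So the same offset holds, and I lower it.

```bash
python3 - <<'E'
from rig import env
from h import *
R=down(D(-4.6));p=[.4361,.2964]
env.movel([*p,.125],R,.15)
lower(env,p,.068,R)
s=env.state();print(s['contact_force'])
if s['eef_pos'][2]<.071:
    env.movel([*p,.068],R,.02);env.release();env.sleep(.2)
    env.movel([*p,.12],R,.08);env.movel([*p,.29],R,.25)
    env.goto([.47,.29,.29],down(-np.pi/2))
    c=wrist(env,'w7');print(env.state()['time_s'])
    cv2.imwrite('pics/w7c.png',cv2.resize(c['img'][130:380,150:460],None,fx=2.4,fy=2.4)[:,:,::-1])
E
```

```text
lowered k -1 df 16.1 z [0.4368 0.2967 0.0687] t 40.9583
[-6.92835832 -3.45991334 13.40161275]
44.8083
```

View pics/w7c.png

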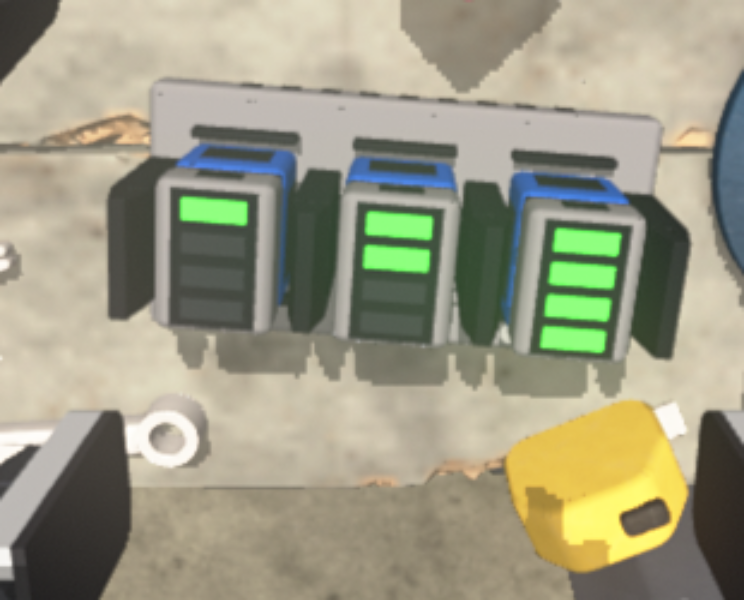

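All three packs stand evenly in their bays: one bar at (217,250), two bars at (397,265) and the full pack at (580,280). The tape measure has not moved, so I hand the job in.

```bash
python3 -c "
from rig import env
print(env.close_job())"
```

```text
the job is handed in; nothing more can be done
None
```

The one-bar pack went into bay 1, then the two-bar pack into bay 2 after being set down and regripped; both stand upright and home, bay 3 was left alone, and the job was handed in at about 45 s.

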